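# Fit a sight glass into a pump cover

### The arm

A 6-joint arm with a two-finger parallel gripper is mounted at the origin on the work surface. World frame = base frame: x ahead of the robot, y to its left, z up, the work surface at z = 0. Lengths are in m, angles in rad, forces in N, time in s.
With the tool pointing down it reaches from about 0.4 to 0.825 m from the base axis. Payload 7 kg.
Tool frame: the origin (TCP) lies at the centre of the arm's flange, where the gripper is bolted on; the fingertips stand 178 mm ahead of it and the grasp point (between the pads) lies 159 mm ahead of it (arm.tip_reach is the distance from the TCP to the fingertips, in m); z points along the fingers, y is the direction in which the jaws open and shut (so a half turn about z gives the same grasp; the last joint's range is limited). The gripper opens to 88 mm and grips with 3 to 60 N. Pads are 19 mm wide; open, the fingers measure 130 mm over their backs; the gripper's body (78 mm by 193 mm) begins 47 mm behind the grasp point.
Start: joints at [-0.831, 0.359, 0.012, 0, -1.224, -0.288], TCP at [0.295, -0.607, 0.405] pointing down, gripper open.
Joint ranges: [-3.07, 3.07], [-1.43, 2.12], [-1.02, 1.25], [-3.03, 1.67], [-3.05, -0], [-3.03, 3.03]. Speed limits (rad/s): [2.39, 2.39, 3.01, 3.14, 3.14, 3.14].

### API

Orientations are given as [roll, pitch, yaw] about the fixed x, y, z axes, in that order (R = Rz(yaw) Ry(pitch) Rx(roll)).
In Python, from station import arm gives the robot as it stands.
- The arm moves only by the shell command python3 -m inch 'ROWS' [OPENING] [FORCE]. ROWS is JSON, a list that holds one entry, the list of rows, each a list of 6 numbers: the shift along the world's x, y, z in units of 200 mm (1.0 is 200 mm), then the turn, a rotation vector about the world's x, y, z in units of 180 degrees (1.0 is 180 degrees). A call has 1 to 8 rows; each row is the pose to reach, as a shift and turn from the pose commanded when the call began, turning the shorter way round; what a row does not reach only later rows make up. A row lasts 1/8 s, in which the tool goes at most 62.5 mm and 10.7 degrees, less where a joint would pass 70% of its speed; a pose out of reach is approached as far as the arm can. A call with a number of a shift or a turn outside -1 to 1 is refused whole. A call with a gripper value outside its range is refused whole. OPENING is the finger opening in mm, from 0 to 87.6, set as the call begins (- or left out, the last holds). The fingers move at their own pace and stop on an object; FORCE is the grip in N (left out, the last holds). Time passes only in rows, so rows that repeat a pose let the fingers close. It gives the time, the measured TCP pose, the force and the opening at its end, in the units of the state.
- arm.get_state(): the state, without advancing time (a new reading comes with each control period).
- arm.grab_frame(name): name is "side" or "top"; returns the picture (384x512x3 uint8, blue, green, red); there is no depth.
- arm.camera_params(name): a dict with "vertical_fov" (degrees; the focal length in pixels is half the picture's height over the tangent of half this angle, whatever the lens; pixels are square), "cx", "cy" (the principal point, pixels), "k1" (the pictures are not rectified: a ray, as slopes to the right and down, at radius r is drawn at 1 + k1 r^2 times it, then the intrinsics apply), "pose" (4x4, takes a point from camera to world coordinates). Camera axes: x right, y down, z forward; pixel columns grow to the right and rows downward; lengths in m; the calibration is good to about 2 mm. A picture is of the moment at which its call begins. camera_params takes no time and is no camera call.
- arm.job_done(): hands the job in, once; it reports no verdict.
Trained networks look in the newest picture that a camera, given by its name, has taken for a name from the list of things; names that differ only in an ending like _2 or _b are one class to them, and where a whole thing is asked for, a point or a joint stands for the part that bears it (a point fixed in the world has none). Each returns a list of dicts, best first, with "score" (0 to 1); they miss things now and then, are a little off and sometimes report something else, mostly with a low value. They report only what shows in the picture. A call takes as long as a camera call. They do not tell look-alikes from the thing itself.
- arm.search_frame(target, camera): "box" ([left, top, right, bottom] in pixels, round what is visible of it).
- arm.regions_of(target, camera): "region" (384x512 bool, what is visible of it) and "box" ([left, top, right, bottom] in pixels, round what is visible of it).
The state is a dict: "t": time; "q": joint angles; "qd": joint speeds; "joint_efforts": joint torques, N m; "eef_pos": TCP position; "ee_rot": TCP orientation; "force": force on the tool from outside, world axes, zero at the start; "moment": the same for the moment, N m; "width": finger opening in m.
Only numpy, scipy, OpenCV 4.12 (cv2) and the standard library are available. Lean on these libraries where they do the work, as an engineer would, in place of code of your own. Each camera call takes 0.05 s, during which the arm holds its last target.

### The job

Fit the new sight glass to the pump cover that lies face up on the bench: with a fingertip slide the loose glass disc across the machined face until it drops into the round window recess and lies flat and fully home. Then push both red retaining clips round by their black pins until they lie over the glass, against their stops. Push gently, grip nothing, never lift the glass off the face, and leave the other things on the bench where they are.

Things in the scene. Friction and masses are not known exactly. Their poses are not given: they have to be found in the camera images.
- cover: Pump oil-case cover, fixed, flat on the bench: beige casting with a bare aluminium machined top face 210 x 130 mm (along its own x and y). Origin at the centre of its underside on the bench; x along the long side, z up; the top face is at z = 41 mm. The round window recess is centred at x = +20, y = 0 mm, a brass hex plug stands 9 mm proud at x = +88 mm, r 12 mm. The loose glass starts on the bare half of the face at negative x. The bench is at world z = 0.
- seat (a point): Centre of the recess floor. The recess is round, 54 mm across with a small chamfer at the rim, 11 mm deep below the machined face (floor at world z = 30 mm, black seal ring and white reflector on it).
- glass_center (a point): Centre (half-way up) of the loose sight glass: a flat green-tinted disc 50 mm in diameter, 10 mm thick, about 45 g, with a dark green border on top. Slides freely on the face, its centre then at world z = 46 mm; fully home its centre is at world z = 35 mm, its top 1 mm below the face. It tips into the recess when its centre comes within about 10 mm of the recess centre, and drops flat when within 2 mm.
- clip_left (a joint): Angle (rad) of the left retaining clip, a red steel strip 14 mm wide, 27 mm long from its pivot, lying 2 to 5 mm above the face, turning on an upright screw. 0: it points along the cover's +x; it grows as it turns clockwise seen from above; at 1.57 it points at the recess centre (along the cover's -y) and lies over the glass edge; stop at 1.62. Starts swung away, between -0.5 and 0.45. Light friction (about 1 N at the pin), stays where it is left.
- clip_right (a joint): The same for the right clip, its mirror image: 0 along the cover's +x, grows as it turns counter-clockwise seen from above, at 1.57 it points along the cover's +y at the recess centre; stop at 1.62.
- pivot_left (a point): Point on the left clip's pivot axis, fixed on the cover at x = +20, y = +42 mm, 12 mm above the face. The screw head reaches 9.5 mm above the face.
- pivot_right (a point): Point on the right clip's pivot axis, fixed on the cover at x = +20, y = -42 mm, 12 mm above the face.
- pin_left (a point): Middle of the left clip's finger pin: a black upright round pin 10 mm in diameter on the clip, 21 mm from the pivot axis, from 5 to 19 mm above the face (this point 12 mm above the face).
- pin_right (a point): The same for the right clip's finger pin.
- filler_plug: Steel filler plug 32 mm across, 25 mm high, upright beside the cover on its -y side; leave alone. Origin under its centre, as for the other bystanders.
- eye_bolt: Dark steel lifting eye, 34 mm foot, 68 mm high, beside the cover on its +y side; leave alone.
- hose_barb: Aluminium hose barb, 48 mm foot, 78 mm high, standing off the cover's +x end; leave alone.
- spanner: Spanner 190 mm long lying on the bench to the robot's right; leave alone.
- screwdriver: Screwdriver 200 mm long lying on the bench to the robot's left; leave alone.
- paste_jar: White jar with blue cap, 64 mm across, 75 mm high, on the bench at the left; leave alone.
- clamp_ring: Aluminium ring, 74 mm outside, 12 mm high, on the bench at the right; leave alone.
Things that resemble listed ones, but are neither listed nor needed, are in the scene too. What is shaped like the part that bears glass_center but purple or yellow is not meant.

How it is judged:
By the outcome, as a careful person would: the job done as asked, in the order asked, and still so for the second after the job is handed in, with the robot touching nothing.
It also fails if it takes over 54 s, if anything falls off the work surface, if the arm or the gripper's body presses on something with over 40 N, if the wrist force passes 120 N, or if a joint passes its speed limit or range.

## Working session

There is one attempt and no reset: what is moved stays moved. The work goes in short steps, Python scripts to look and compute and a shell command to move; the robot and the scene stay as the last step left them, time stands still between calls to the robot, and variables do not carry over. Pictures are saved under pics/ and viewed, and the job is handed in when it is done.

```bash
ls; mkdir -p pics; python3 - <<'E'
from station import arm
import cv2
s=arm.get_state();print(s['t'],s['eef_pos'],s['ee_rot'],s['width'],s['force'],arm.tip_reach)
for n in('top','side'):
    im=arm.grab_frame(n);cv2.imwrite(f'pics/{n}0.png',im)
    p=arm.camera_params(n);print(n,p)
E
```

```text
pics
0.0 [ 0.29462956 -0.60708042  0.4037361 ] [ 3.13995145e+00 -9.78739456e-05 -2.68990162e+00] 0.08742616522821074 [ 0.21095971 -0.08839406  0.30453078] 0.1781
top {'vertical_fov': 47.87525403798056, 'cx': 256.0275190294629, 'cy': 198.39742122174653, 'k1': -0.05408955179321, 'pose': array([[-0.01118443, -0.9877419 ,  0.15569475,  0.35416403],
       [-0.99992522,  0.01181819,  0.00314543,  0.01908071],
       [-0.0049469 , -0.15564793, -0.98780021,  1.14414941],
       [ 0.        ,  0.        ,  0.        ,  1.        ]])}
side {'vertical_fov': 46.397045792286136, 'cx': 257.97793367037434, 'cy': 191.10337437611773, 'k1': -0.17561617320536904, 'pose': array([[-0.88534283, -0.22372425,  0.40757272,  0.02512373],
       [-0.46437276,  0.46874253, -0.75142424,  0.9467341 ],
       [-0.02293484, -0.85453373, -0.51888929,  0.71393083],
       [ 0.        ,  0.        ,  0.        ,  1.        ]])}
```

View pics/top0.png

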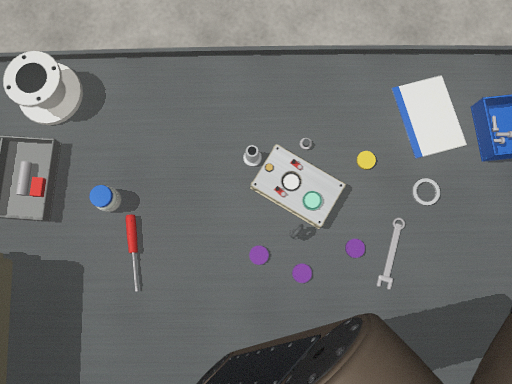

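View pics/side0.png

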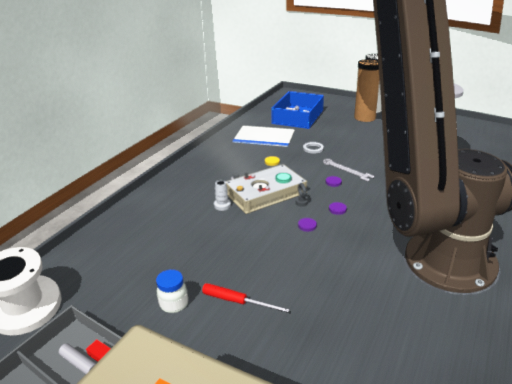

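The green disc on the cover is at top px (313,201). The look-alikes are purple discs at (260,255), (303,274) and (356,248), and a yellow one at (367,160). The green one on the bare half is the glass; I'll check it in a close crop.

```bash
cat > h.py <<'E'
from station import arm
import numpy as np, cv2
def ray(n,u,v):
    p=arm.camera_params(n);f=192/np.tan(np.radians(p['vertical_fov']/2))
    x,y=(u-p['cx'])/f,(v-p['cy'])/f
    a,b=x,y
    for _ in range(20):
        s=1+p['k1']*(a*a+b*b);a,b=x/s,y/s
    T=p['pose'];return T[:3,3],T[:3,:3]@np.array([a,b,1.])
def at(n,u,v,z):
    o,d=ray(n,u,v);return o+d*(z-o[2])/d[2]
def proj(n,P):
    p=arm.camera_params(n);f=192/np.tan(np.radians(p['vertical_fov']/2))
    T=p['pose'];c=T[:3,:3].T@(np.asarray(P)-T[:3,3]);a,b=c[0]/c[2],c[1]/c[2];s=1+p['k1']*(a*a+b*b)
    return np.array([p['cx']+f*a*s,p['cy']+f*b*s])
def crop(im,c,w,h,k,fn):
    x0,y0=int(c[0]-w/2),int(c[1]-h/2)
    cv2.imwrite(fn,cv2.resize(im[y0:y0+h,x0:x0+w],None,fx=k,fy=k,interpolation=cv2.INTER_CUBIC));print(fn,'origin',x0,y0,'scale',k)
E
python3 - <<'E'
from h import *
im=cv2.imread('pics/top0.png');crop(im,(298,187),120,96,6,'pics/top0c.png')
im=cv2.imread('pics/side0.png');crop(im,(266,186),120,80,6,'pics/side0c.png')
E
```

```text
pics/top0c.png origin 238 139 scale 6
pics/side0c.png origin 206 146 scale 6
```

View pics/top0c.png

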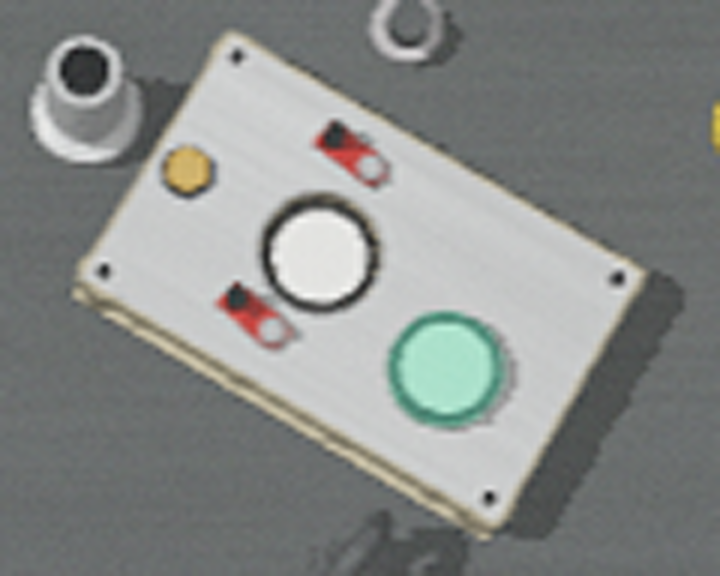

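View pics/side0c.png

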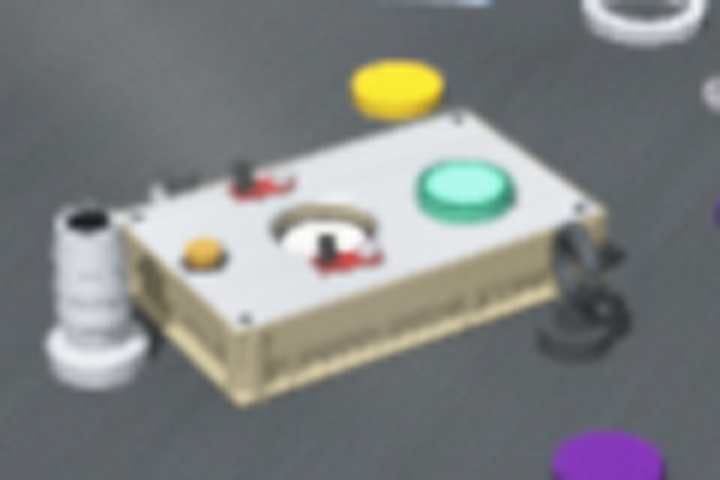

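```bash
cat > m.py <<'E'
from h import *
from scipy.optimize import least_squares
im=cv2.imread('pics/top0.png')
U=lambda a,b:(238+(a+.5)/6-.5,139+(b+.5)/6-.5)
cs={'pp':(232,34),'pm_':(643,270),'mm_':(489,527),'pl':(84,272)}
# cover corners (x,y): top-left img=(+105,-65), right=(-105,-65), bottom=(-105,+65), left=(+105,+65)
loc=np.array([[105,-65],[-105,-65],[-105,65],[105,65]])/1000
W=np.array([at('top',*U(*c),.041)[:2] for c in cs.values()])
print(W, [np.linalg.norm(W[i]-W[(i+1)%4]) for i in range(4)])
# refine with plug & seat too
pts=[(l[0],l[1],.041,c) for l,c in zip(loc,cs.values())]+[(.088,0,.05,(188,170)),(.02,0,.030,(321,259)),(.02,.042,.0505,(274,331)),(.02,-.042,.0505,(373,167))]
def res(p):
    R=np.array([[np.cos(p[2]),-np.sin(p[2])],[np.sin(p[2]),np.cos(p[2])]])
    r=[]
    for x,y,z,c in pts:
        w=R@[x,y]+p[:2]; r.append(proj('top',[*w,z])-np.array(U(*c)))
    return np.ravel(r)
s=least_squares(res,[*W.mean(0),1.],loss='soft_l1')
print(s.x,np.degrees(s.x[2]));print(res(s.x).reshape(-1,2).round(2))
p=s.x;R=np.array([[np.cos(p[2]),-np.sin(p[2])],[np.sin(p[2]),np.cos(p[2])]])
np.save('cov.npy',p)
hsv=cv2.cvtColor(im,cv2.COLOR_BGR2HSV)
g=(cv2.inRange(hsv,(70,60,60),(95,255,255))>0);ys,xs=np.nonzero(g);k=(abs(xs-313)<20)&(abs(ys-201)<20)
print('glass px',(xs[k].min()+xs[k].max())/2,(ys[k].min()+ys[k].max())/2,xs[k].mean(),ys[k].mean())
for z,c in((.051,(xs[k].mean(),ys[k].mean())),):
    w=at('top',*c,z);print('glass',w,'cover',R.T@(w[:2]-p[:2]))
for nm,c in(('pinL',(237,296)),('pinR',(336,134))):
    w=at('top',*U(*c),.060);l=R.T@(w[:2]-p[:2]);print(nm,w,l)
print('seat',R@[.02,0]+p[:2],'pivL',R@[.02,.042]+p[:2],'pivR',R@[.02,-.042]+p[:2])
# bystander
for nm,c,z in(('barb',(84,69),.078),('filler',(407,25),.025)):
    w=at('top',*U(*c),z);print(nm,w,R.T@(w[:2]-p[:2]))
E
python3 m.py
```

```text
[[ 0.67188877 -0.03232675]
 [ 0.56426344 -0.20846952]
 [ 0.45356704 -0.1378608 ]
 [ 0.5662329   0.03370468]] [np.float64(0.20642064854771766), np.float64(0.13129845095807818), np.float64(0.20525182208451415), np.float64(0.12459258976326522)]
[ 0.56321382 -0.08631254  1.00985187] 57.86025012339186
[[-0.15 -0.81]
 [ 0.54  0.7 ]
 [ 1.1   0.47]
 [-1.33  0.85]
 [ 0.01 -0.46]
 [-0.19 -0.36]
 [-0.13 -0.2 ]
 [ 0.02 -0.13]]
glass px 312.0 200.0 311.9501915708812 200.23371647509578
glass [ 0.51999819 -0.12040731  0.051     ] cover [-0.05185996  0.01845502]
pinL [ 0.55142712 -0.03139831  0.06      ] [0.04022843 0.03919403]
pinR [ 0.62153901 -0.07521302  0.06      ] [ 0.04042675 -0.04348224]
seat [ 0.57385354 -0.06937748] pivL [ 0.53828991 -0.04703406] pivR [ 0.60941717 -0.0917209 ]
barb [0.64667034 0.03238193 0.078     ] [ 0.14490262 -0.00752325]
filler [ 0.67975344 -0.11122847  0.025     ] [ 0.04089983 -0.11193521]
```

```bash
python3 - <<'E'
from h import *
p=np.load('cov.npy');R=np.array([[np.cos(p[2]),-np.sin(p[2])],[np.sin(p[2]),np.cos(p[2])]])
S=lambda a,b:(206+(a+.5)/6-.5,146+(b+.5)/6-.5)
def show(n,w): print(n,w.round(4),'cov',(R.T@(w[:2]-p[:2])).round(4))
show('eyebase',at('side',*S(577,338),.004)); show('eyetop',at('side',*S(572,228),.066))
show('glass',at('side',*S(467,187),.051)); show('plug',at('side',*S(204,252),.05));
show('pinL',at('side',*S(327,246),.060-.004)); show('pinR',at('side',*S(242,175),.056))
show('pivL',at('side',*S(372,255),.049));
for n,l in(('seat',(20,0,30)),('corn',(-105,65,41)),('corn',(-105,-65,41)),('corn',(105,65,41)),('corn',(105,-65,41))):
    q=proj('side',[*(R@np.array(l[:2])/1000+p[:2]),l[2]/1000]);print(n,l,((q-[206,146]+.5)*6-.5).round())
im=cv2.imread('pics/top0.png');crop(im,(300,228),60,50,10,'pics/eye.png')
E
```

```text
eyebase [ 0.4385 -0.0826  0.004 ] cov [-0.0632  0.1076]
eyetop [ 0.4424 -0.0812  0.066 ] cov [-0.0599  0.105 ]
glass [ 0.5154 -0.1198  0.051 ] cov [-0.0538  0.0227]
plug [ 0.6039 -0.0091  0.05  ] cov [0.087  0.0066]
pinL [ 0.5481 -0.0308  0.056 ] cov [0.0389 0.0423]
pinR [ 0.6189 -0.0745  0.056 ] cov [ 0.0396 -0.0409]
pivL [ 0.5301 -0.043   0.049 ] cov [0.019 0.051]
seat (20, 0, 30) [318. 244.]
corn (-105, 65, 41) [599. 213.]
corn (-105, -65, 41) [458. 110.]
corn (105, 65, 41) [230. 333.]
corn (105, -65, 41) [106. 216.]
pics/eye.png origin 270 203 scale 10
```

View pics/eye.png

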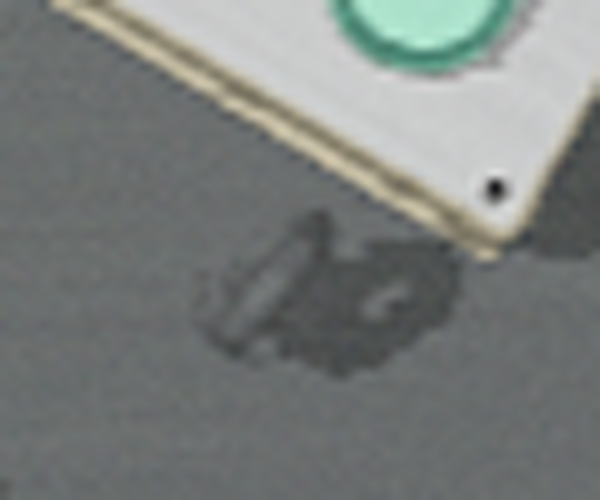

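```bash
python3 -m inch '[[[0.1,0.24,-0.05,0,0,0.03],[0.2,0.48,-0.1,0,0,0.06],[0.3,0.72,-0.15,0,0,0.098],[0.4,0.96,-0.2,0,0,0.098]]]' 24 5
python3 -m inch '[[[0.14,0.3,-0.08,0,0,0],[0.28,0.6,-0.16,0,0,0],[0.42,0.95,-0.24,0,0,0],[0.5,1.0,-0.32,0,0,0],[0.5,1.0,-0.32,0,0,0]]]'
```

```text
t: 0.6
eef_pos: [0.3749, -0.4137, 0.3641]
ee_rot: [3.141, -0.0, -2.381]
force: [1.4, 0.2, 1.3]
width: 0.0532
t: 1.23
eef_pos: [0.4755, -0.213, 0.2991]
ee_rot: [3.139, -0.002, -2.378]
force: [0.4, 0.3, 0.2]
width: 0.0241
```

```bash
python3 -m inch '[[[0.02,0.15,-0.05,0,0,0],[0.03,0.28,-0.1,0,0,0],[0.03,0.28,-0.25,0,0,0],[0.03,0.28,-0.25,0,0,0]]]'
python3 - <<'E'
from h import *
t=arm.grab_frame('top');s=arm.grab_frame('side');cv2.imwrite('pics/top1.png',t);cv2.imwrite('pics/side1.png',s)
crop(t,(308,200),120,100,6,'pics/top1c.png');crop(s,(276,170),120,100,6,'pics/side1c.png')
E
```

```text
t: 1.72
eef_pos: [0.4796, -0.1595, 0.2492]
ee_rot: [3.139, -0.003, -2.382]
force: [0.1, -0.0, -0.4]
width: 0.024
pics/top1c.png origin 248 150 scale 6
pics/side1c.png origin 216 120 scale 6
```

View pics/top1c.png

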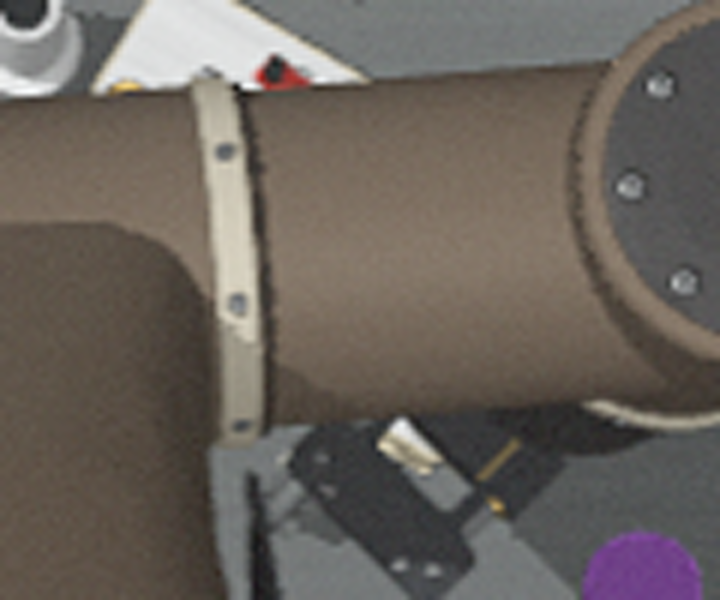

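View pics/side1c.png

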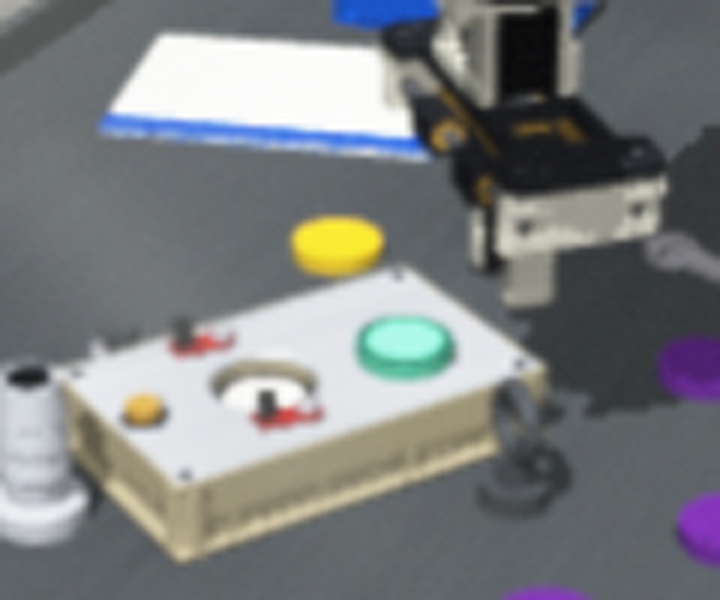

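```bash
python3 - <<'E'
from h import *
s=arm.get_state();from scipy.spatial.transform import Rotation as Ro
T=Ro.from_euler('xyz',s['ee_rot']).as_matrix();print(s['eef_pos'],T.round(3))
for y in (12,20,33,-12,-33):
  for x in(-9.5,9.5):
    w=s['eef_pos']+T@np.array([x/1e3,y/1e3,.1781]);q=proj('side',w);print(y,x,w.round(4),((q-[216,120]+.5)*6-.5).round())
E
python3 - <<'E'
import cv2
im=cv2.imread('pics/side1.png')[145:178,285:325]
cv2.imwrite('pics/tip.png',cv2.resize(im,None,fx=16,fy=16,interpolation=cv2.INTER_CUBIC))
E
```

```text
[ 0.48074388 -0.15981797  0.25121063] [[-0.725 -0.688 -0.   ]
 [-0.688  0.725 -0.   ]
 [ 0.001 -0.    -1.   ]]
12 -9.5 [ 0.4793 -0.1446  0.0731] [494. 298.]
12 9.5 [ 0.4655 -0.1577  0.0731] [529. 292.]
20 -9.5 [ 0.4738 -0.1388  0.0731] [499. 305.]
20 9.5 [ 0.46   -0.1519  0.0731] [535. 299.]
33 -9.5 [ 0.4649 -0.1294  0.0731] [509. 317.]
33 9.5 [ 0.4511 -0.1425  0.0731] [545. 311.]
-12 -9.5 [ 0.4958 -0.162   0.0731] [477. 276.]
-12 9.5 [ 0.4821 -0.1751  0.0731] [513. 271.]
-33 -9.5 [ 0.5103 -0.1773  0.0731] [463. 258.]
-33 9.5 [ 0.4965 -0.1904  0.0731] [498. 252.]
```

View pics/tip.png

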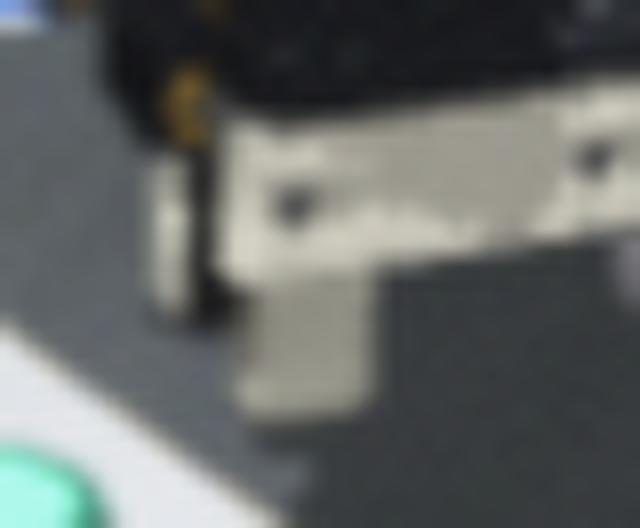

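```bash
python3 -m inch '[[[0,0,-0.07,0,0,0],[0,0,-0.14,0,0,0],[0,0,-0.14,0,0,0]]]'
python3 -m inch '[[[0.018,0.017,0,0,0,0],[0.036,0.034,0,0,0,0],[0.054,0.051,0,0,0,0],[0.072,0.069,0,0,0,0],[0.09,0.086,0,0,0,0],[0.09,0.086,0,0,0,0]]]'
cat > look.py <<'E'
import sys
from h import *
n=sys.argv[1]
s=arm.grab_frame('side');cv2.imwrite(f'pics/side{n}.png',s);crop(s,(266,176),100,75,8,f'pics/side{n}c.png')
t=arm.get_state();print(t['t'],t['eef_pos'],t['force'])
E
python3 look.py 2
```

```text
t: 2.2
eef_pos: [0.48, -0.1595, 0.2214]
ee_rot: [3.14, -0.002, -2.382]
force: [-0.8, 0.7, -0.6]
width: 0.0241
t: 2.95
eef_pos: [0.4989, -0.1418, 0.2227]
ee_rot: [-3.142, 0.0, -2.381]
force: [2.0, -0.2, 0.6]
width: 0.0244
pics/side2c.png origin 216 138 scale 8
3.0 [ 0.49876644 -0.1419091   0.22263048] [-0.12971457  0.07180361 -0.67007131]
```

View pics/side2c.png

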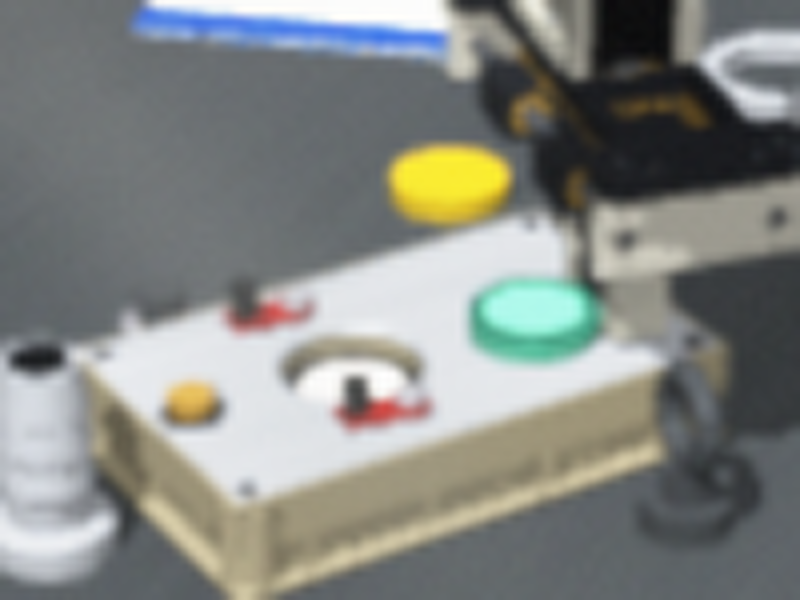

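```bash
cat > fit.py <<'E'
from h import *
from scipy.optimize import least_squares
S=lambda a,b:(206+(a+.5)/6-.5,146+(b+.5)/6-.5)
pts=[(-.105,.065,.041,(603,210)),(-.105,-.065,.041,(462,108)),(.105,.065,.041,(238,332)),(.105,-.065,.041,(114,212)),(.088,0,.050,(204,249))]
def Rm(a): return np.array([[np.cos(a),-np.sin(a)],[np.sin(a),np.cos(a)]])
def res(p): return np.ravel([proj('side',[*(Rm(p[2])@[x,y]+p[:2]),z])-np.array(S(*c)) for x,y,z,c in pts])
s=least_squares(res,np.load('cov.npy'),loss='soft_l1');print(s.x,res(s.x).reshape(-1,2).round(2));np.save('covs.npy',s.x)
p=s.x;print('seat side',Rm(p[2])@[.02,0]+p[:2])
E
python3 fit.py
cat > g.py <<'E'
import sys
from h import *
im=cv2.imread(f'pics/side{sys.argv[1]}.png');hsv=cv2.cvtColor(im,cv2.COLOR_BGR2HSV)
g=cv2.inRange(hsv,(70,60,60),(95,255,255));g[:130]=0;g[240:]=0;g[:,:210]=0;g[:,330:]=0
ys,xs=np.nonzero(g);P=np.load('covs.npy');a=P[2];R=np.array([[np.cos(a),-np.sin(a)],[np.sin(a),np.cos(a)]])
# fit silhouette of cylinder by IoU
from scipy.optimize import minimize
th=np.linspace(0,2*np.pi,60)
def mask(w,zc):
    pts=np.array([proj('side',[w[0]+.025*np.cos(t),w[1]+.025*np.sin(t),z]) for z in(zc-.005,zc+.005) for t in th])
    h=cv2.convexHull(((pts+.5)*8-.5).round().astype(np.int32));m=np.zeros((384*8//1,512*8),np.uint8);cv2.fillConvexPoly(m,h,255)
    return cv2.resize(m,(512,384),interpolation=cv2.INTER_AREA)/255.
G=(g>0).astype(float)
w0=at('side',xs.mean(),ys.mean(),.046)[:2]
r=minimize(lambda w:((mask(w/1000,.046)-G)**2).sum(),w0*1000,method='Nelder-Mead',options=dict(xatol=.1,fatol=.5,initial_simplex=[w0*1000,w0*1000+[4,0],w0*1000+[0,4]]))
w=r.x/1000;print('glass side',w,'resid',r.fun,'px',len(xs),'cov',((R.T@(w-P[:2]))*1000).round(1))
seat=R@[.02,0]+P[:2];t=arm.get_state();print('to seat mm',((seat-w)*1000).round(1),'glass-tcp',((w-t['eef_pos'][:2])*1000).round(1))
E
python3 g.py 0; python3 g.py 2
```

```text
[ 0.56114475 -0.0892001   1.0165733 ] [[ 0.3   0.01]
 [ 0.05  0.04]
 [ 0.07 -0.01]
 [-0.26  0.45]
 [-0.16 -0.6 ]]
seat side [ 0.5716704  -0.07219391]Traceback (most recent call last):
  File "g.py", line 15, in <module>
    r=minimize(lambda w:((mask(w/1000,.046)-G)**2).sum(),w0*1000,method='Nelder-Mead',options=dict(xatol=.1,fatol=.5,initial_simplex=[w0*1000,w0*1000+[4,0],w0*1000+[0,4]]))
    res = _minimize_neldermead(fun, x0, args, callback, bounds=bounds,
                               **options)
    fsim[j] = func(sim[j])
              ~~~~^^^^^^^^
    fx = function(np.copy(x), *(wrapper_args + args))
  File "g.py", line 15, in <lambda>
    r=minimize(lambda w:((mask(w/1000,.046)-G)**2).sum(),w0*1000,method='Nelder-Mead',options=dict(xatol=.1,fatol=.5,initial_simplex=[w0*1000,w0*1000+[4,0],w0*1000+[0,4]]))
                          ~~~~^^^^^^^^^^^^^
  File "g.py", line 10, in mask
    pts=np.array([proj('side',[w[0]+.025*np.cos(t),w[1]+.025*np.sin(t),z]) for z in(zc-.005,zc+.005) for t in th])
                  ~~~~^^^^^^^^^^^^^^^^^^^^^^^^^^^^^^^^^^^^^^^^^^^^^^^^^^^^
  File "h.p
[... 327 characters left out ...]
,fatol=.5,initial_simplex=[w0*1000,w0*1000+[4,0],w0*1000+[0,4]]))
  File "g.py", line 15, in <lambda>
    r=minimize(lambda w:((mask(w/1000,.046)-G)**2).sum(),w0*1000,method='Nelder-Mead',options=dict(xatol=.1,fatol=.5,initial_simplex=[w0*1000,w0*1000+[4,0],w0*1000+[0,4]]))
                          ~~~~^^^^^^^^^^^^^
  File "g.py", line 10, in mask
    pts=np.array([proj('side',[w[0]+.025*np.cos(t),w[1]+.025*np.sin(t),z]) for z in(zc-.005,zc+.005) for t in th])
                  ~~~~^^^^^^^^^^^^^^^^^^^^^^^^^^^^^^^^^^^^^^^^^^^^^^^^^^^^
  File "h.py", line 13, in proj
    p=arm.camera_params(n);f=192/np.tan(np.radians(p['vertical_fov']/2))
ValueError: time passes only in moves, steps and waits
```

```bash
python3 - <<'E'
import pickle
from station import arm
pickle.dump({n:arm.camera_params(n) for n in('top','side')},open('cp.pkl','wb'))
E
sed -i 's/arm.camera_params(n)/CP[n]/; s/^import numpy as np, cv2/import numpy as np, cv2, pickle\nCP=pickle.load(open("cp.pkl","rb"))/' h.py
python3 g.py 0; python3 g.py 2
```

```text
glass side [ 0.51819535 -0.1243689 ] resid 12.302529796232218 px 136 cov [-52.5  18. ]
to seat mm [53.5 52.2] glass-tcp [19.4 17.5]
glass side [ 0.52056801 -0.12416968] resid 8.546928104575162 px 144 cov [-51.1  16.1]
to seat mm [51.1 52. ] glass-tcp [21.8 17.7]
```

```bash
python3 -m inch '[[[0.015,0.0145,0,0,0,0],[0.03,0.029,0,0,0,0],[0.045,0.0435,0,0,0,0],[0.06,0.058,0,0,0,0],[0.08,0.077,0,0,0,0],[0.1,0.097,0,0,0,0],[0.12,0.116,0,0,0,0],[0.12,0.116,0,0,0,0]]]'
python3 look.py 3; python3 g.py 3
```

```text
t: 4.0
eef_pos: [0.523, -0.1185, 0.2227]
ee_rot: [-3.141, 0.0, -2.381]
force: [-1.2, -0.3, -0.5]
width: 0.0239
pics/side3c.png origin 216 138 scale 8
4.05 [ 0.52280411 -0.11868173  0.22262408] [-0.08672609  0.5608728   0.01033992]
glass side [ 0.54452883 -0.09875513] resid 9.196370626682045 px 145 cov [-16.9   9.1]
to seat mm [27.1 26.6] glass-tcp [21.7 19.9]
```

View pics/side3c.png

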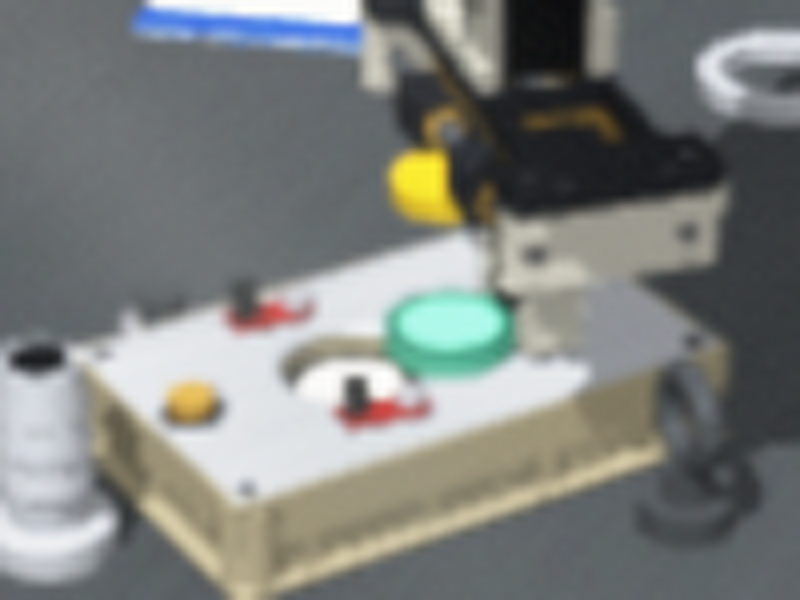

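```bash
python3 -m inch '[[[0.015,0.0145,0,0,0,0],[0.03,0.029,0,0,0,0],[0.045,0.0435,0,0,0,0],[0.06,0.058,0,0,0,0],[0.075,0.073,0,0,0,0],[0.09,0.088,0,0,0,0],[0.1,0.098,0,0,0,0],[0.1,0.098,0,0,0,0]]]'
python3 look.py 4; python3 g.py 4
```

```text
t: 5.05
eef_pos: [0.5429, -0.0991, 0.2227]
ee_rot: [-3.141, 0.0, -2.382]
force: [-0.4, 0.5, -0.7]
width: 0.0238
pics/side4c.png origin 216 138 scale 8
5.1 [ 0.54273444 -0.09919777  0.22264476] [ 0.65979516 -0.39689944 -0.78395099]
glass side [ 0.56560937 -0.08056929] resid 20.342222222222222 px 147 cov [9.7 0.7]
to seat mm [6.1 8.4] glass-tcp [22.9 18.6]
```

View pics/side4c.png

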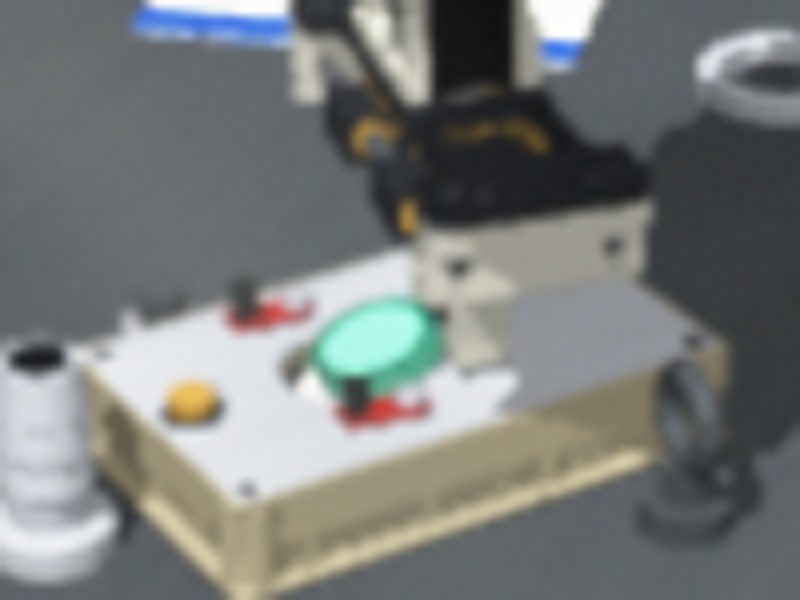

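```bash
python3 -m inch '[[[0.008,0.008,0,0,0,0],[0.016,0.016,0,0,0,0],[0.024,0.024,0,0,0,0],[0.032,0.032,0,0,0,0],[0.032,0.032,0,0,0,0]]]'
python3 look.py 5; python3 g.py 5
```

```text
t: 5.72
eef_pos: [0.5492, -0.0927, 0.2226]
ee_rot: [-3.142, 0.0, -2.382]
force: [0.5, -0.6, 0.7]
width: 0.0239
pics/side5c.png origin 216 138 scale 8
5.775 [ 0.54914656 -0.09280001  0.2226636 ] [0.36371881 0.57645786 0.0692808 ]
glass side [ 0.56833648 -0.06788369] resid 31.621114955786236 px 128 cov [21.9  5.1]
to seat mm [ 3.3 -4.3] glass-tcp [19.2 24.9]
```

View pics/side5c.png

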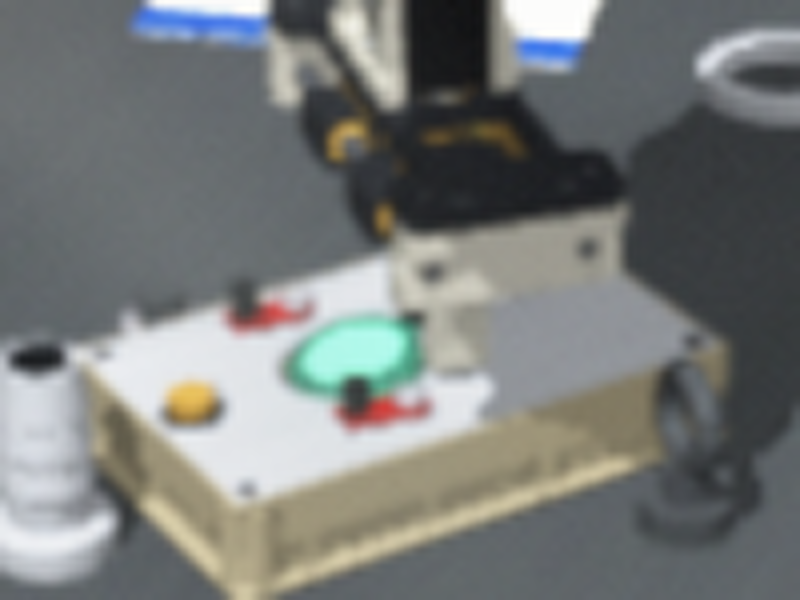

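```bash
python3 -m inch '[[[0.005,0.005,0,0,0,0],[0.01,0.01,0,0,0,0],[0.01,0.01,0,0,0,0]]]'
python3 look.py 6
```

```text
t: 6.15
eef_pos: [0.5512, -0.0908, 0.2227]
ee_rot: [-3.142, 0.0, -2.382]
force: [0.7, -0.3, 0.5]
width: 0.0238
pics/side6c.png origin 216 138 scale 8
6.2 [ 0.5510921  -0.09081891  0.22266007] [-0.18030046  0.33526143 -0.59418201]
```

View pics/side6c.png

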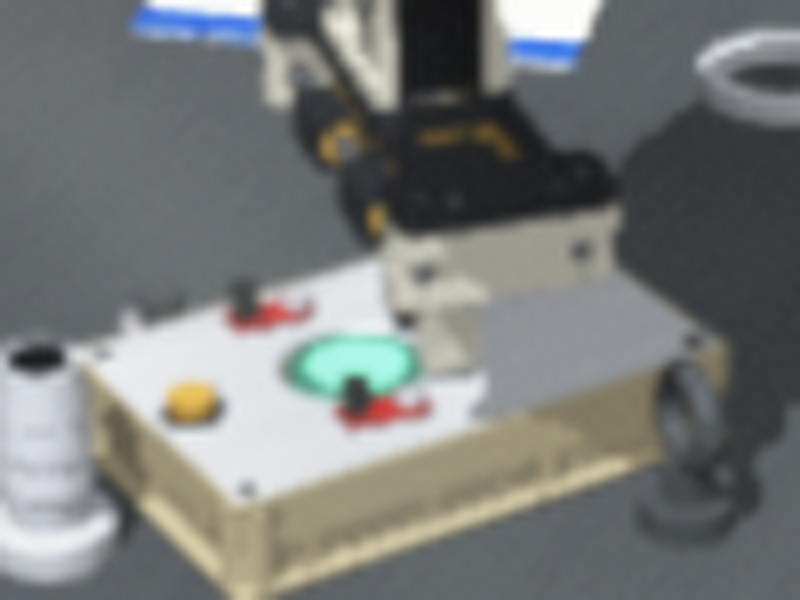

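```bash
python3 -m inch '[[[-0.02,-0.02,0,0,0,0],[-0.03,-0.03,0.12,0,0,0],[-0.03,-0.03,0.3,0,0,-0.05],[-0.03,-0.03,0.35,0,0,-0.1],[-0.03,-0.03,0.35,0,0,-0.169],[-0.03,-0.03,0.35,0,0,-0.169]]]' 0 5
python3 look.py 7; python3 - <<'E'
from h import *
t=arm.grab_frame('top');cv2.imwrite('pics/top7.png',t);crop(t,(298,187),120,96,6,'pics/top7c.png')
s=arm.get_state();p=np.load('cov.npy')
a=p[2];R=np.array([[np.cos(a),-np.sin(a)],[np.sin(a),np.cos(a)]])
print(s['eef_pos'],s['ee_rot'])
for n,c in(('Rstart',(57.3,-54.4)),('Rend',(31.7,-28.8)),('Lstart',(57.3,54.4)),('Lend',(31.7,28.8))):print(n,R@np.array(c)/1000+p[:2])
E
```

```text
t: 6.95
eef_pos: [0.5447, -0.0971, 0.2928]
ee_rot: [3.141, 0.0, -2.913]
force: [-0.1, 0.1, -0.1]
width: 0.0001
pics/side7c.png origin 216 138 scale 8
7.0 [ 0.54472338 -0.09706106  0.29259235] [ 0.1397536  -0.42415652  0.26115333]
pics/top7c.png origin 238 139 scale 6
[ 0.54480272 -0.09703746  0.29250555] [ 3.14154047e+00 -3.71034077e-04 -2.91011500e+00]
Rstart [ 0.63975999 -0.06673364]
Rend [ 0.60446427 -0.07479167]
Lstart [ 0.54763326 -0.00885355]
Lend [ 0.55569129 -0.04414927]
```

View pics/top7c.png

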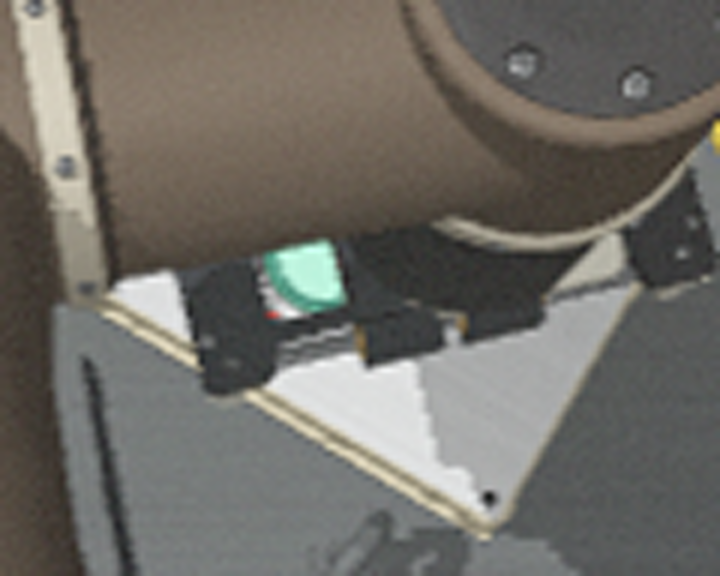

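View pics/side7c.png

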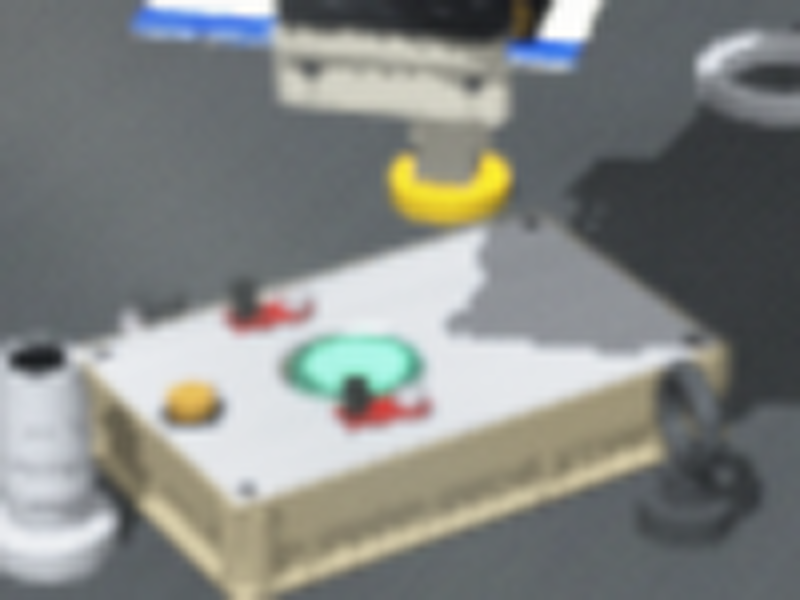

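```bash
python3 -m inch '[[[0.25,0.08,0,0,0,0],[0.5,0.157,0,0,0,0],[0.5,0.157,-0.1,0,0,0],[0.5,0.157,-0.2,0,0,0],[0.5,0.157,-0.3,0,0,0],[0.5,0.157,-0.315,0,0,0],[0.5,0.157,-0.315,0,0,0]]]'
python3 look.py 8
```

```text
t: 7.92
eef_pos: [0.6452, -0.0655, 0.2298]
ee_rot: [-3.141, -0.0, -2.911]
force: [0.5, -0.6, -0.1]
width: 0.0002
pics/side8c.png origin 216 138 scale 8
7.975 [ 0.64538721 -0.06548452  0.23030755] [-0.5524036   0.34309729  0.7354458 ]
```

View pics/side8c.png

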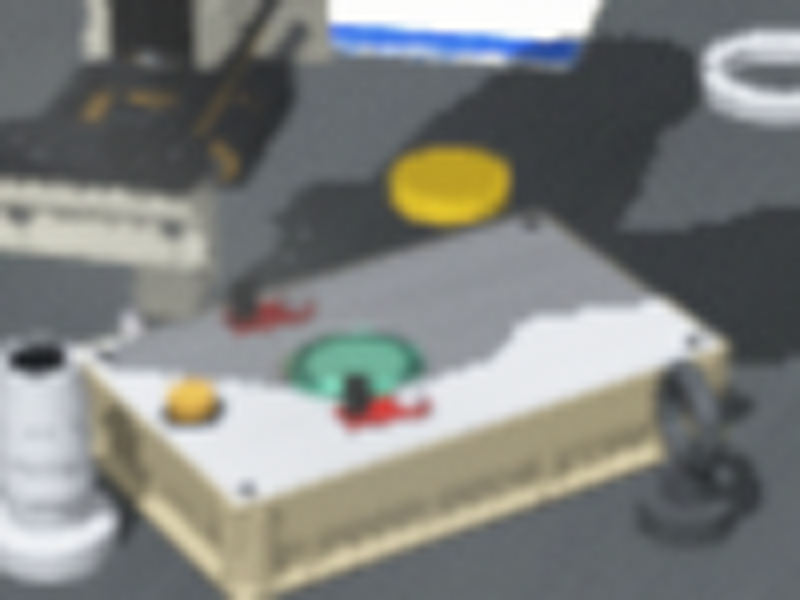

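```bash
python3 -m inch '[[[-0.025,-0.0057,0,0,0,0],[-0.05,-0.0114,0,0,0,0],[-0.075,-0.017,0,0,0,0],[-0.1,-0.023,0,0,0,0],[-0.12,-0.0275,0,0,0,0],[-0.14,-0.032,0,0,0,0],[-0.16,-0.0365,0,0,0,0],[-0.16,-0.0365,0,0,0,0]]]'
python3 look.py 9
```

```text
t: 8.98
eef_pos: [0.6127, -0.0728, 0.2301]
ee_rot: [-3.142, 0.0, -2.913]
force: [0.1, 1.6, 1.0]
width: 0.0003
pics/side9c.png origin 216 138 scale 8
9.025 [ 0.61283415 -0.07287191  0.22994515] [1.14977126 1.69428887 0.93603415]
```

View pics/side9c.png

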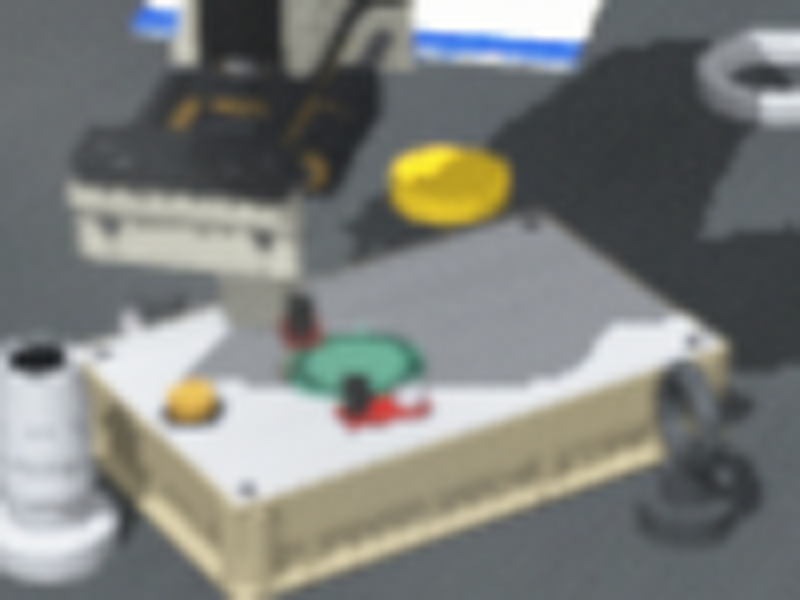

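```bash
python3 -m inch '[[[-0.01,-0.0023,0,0,0,0],[-0.02,-0.0046,0,0,0,0],[-0.03,-0.007,0,0,0,0],[-0.03,-0.007,0,0,0,0]]]'
python3 look.py 10
```

```text
t: 9.52
eef_pos: [0.607, -0.0744, 0.2297]
ee_rot: [-3.141, 0.0, -2.913]
force: [1.8, -1.0, 0.5]
width: 0.0005
pics/side10c.png origin 216 138 scale 8
9.575 [ 0.60705635 -0.07436554  0.2296689 ] [ 1.38303842 -0.26939651 -0.11556624]
```

View pics/side10c.png

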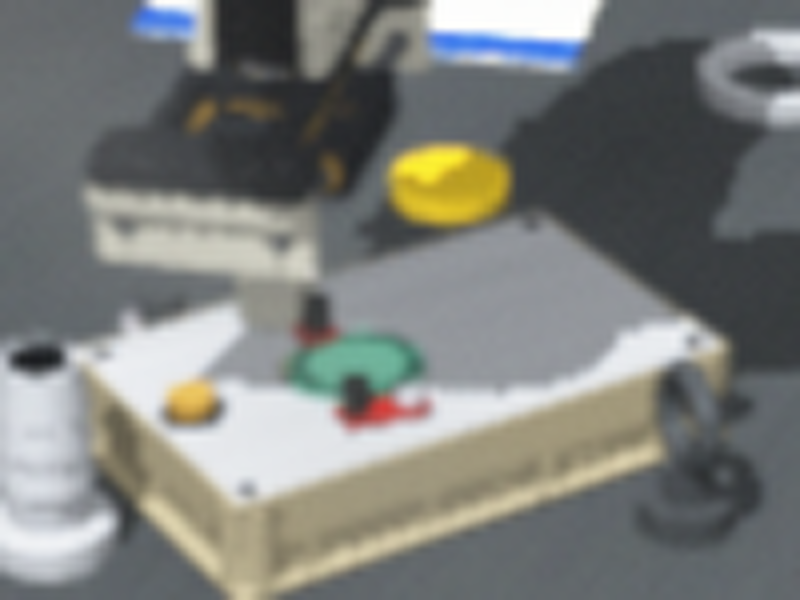

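```bash
python3 -m inch '[[[-0.005,-0.0011,0,0,0,0],[-0.01,-0.0023,0,0,0,0],[-0.01,-0.0023,0,0,0,0]]]' | grep -E 'eef|force'; python3 -m inch '[[[-0.005,-0.0011,0,0,0,0],[-0.005,-0.0011,0,0,0,0]]]' | grep -E 'eef|force'
```

```text
eef_pos: [0.6054, -0.0748, 0.2298]
force: [4.6, -3.6, -1.2]
eef_pos: [0.6047, -0.075, 0.2299]
force: [6.1, -3.6, -3.0]
```

```bash
python3 look.py 11
```

```text
pics/side11c.png origin 216 138 scale 8
10.25 [ 0.60476706 -0.07502527  0.2299153 ] [ 5.70305057 -4.23977191 -1.99923116]
```

View pics/side11c.png

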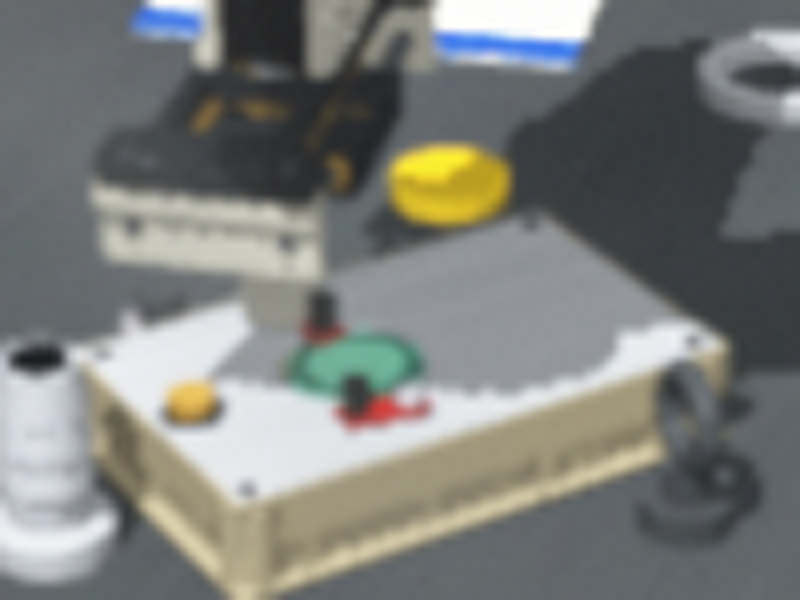

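```bash
python3 -m inch '[[[-0.005,-0.0011,0,0,0,0],[-0.005,-0.0011,0,0,0,0]]]' | grep -E 'eef|force'; python3 -m inch '[[[-0.005,-0.0011,0,0,0,0],[-0.005,-0.0011,0,0,0,0]]]' | grep -E 'eef|force'; python3 look.py 12
```

```text
eef_pos: [0.6041, -0.0753, 0.23]
force: [7.9, -4.2, -3.3]
eef_pos: [0.6036, -0.0756, 0.2301]
force: [8.5, -4.8, -3.9]
pics/side12c.png origin 216 138 scale 8
10.8 [ 0.60357315 -0.07556264  0.230103  ] [ 8.77434842 -6.18729481 -4.13042201]
```

View pics/side12c.png

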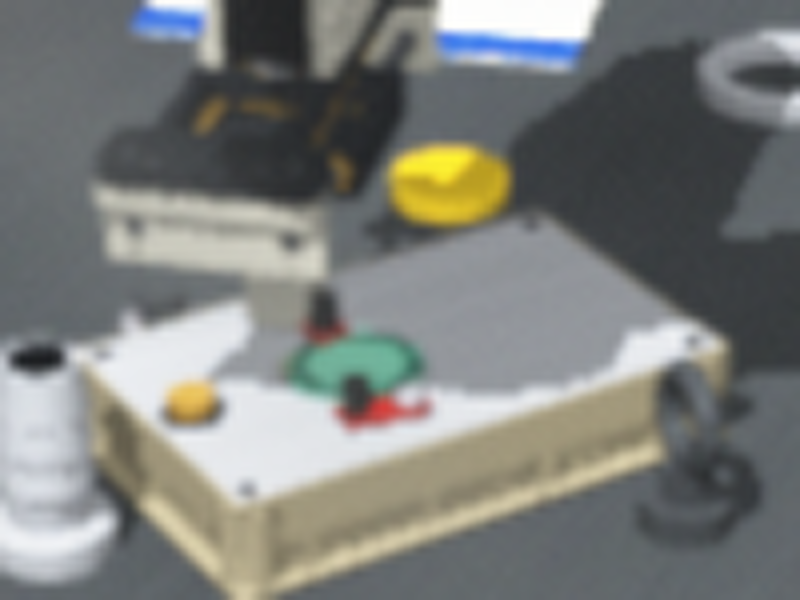

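```bash
python3 -m inch '[[[0.05,0.012,0,0,0,0],[0.1,0.024,0,0,0,0],[0.1,0.024,0.2,0,0,0.05],[0.1,0.024,0.35,0,0,0.11],[0.1,0.024,0.35,0,0,0.17],[0.0,0.16,0.35,0,0,0.23],[-0.15,0.3,0.35,0,0,0.29],[-0.28,0.357,0.35,0,0,0.35]]]'
python3 -m inch '[[[0,0,0,0,0,0.05],[0,0,0,0,0,0.1],[0,0,0,0,0,0.15],[0,0,0,0,0,0.15]]]'
python3 look.py 13;python3 - <<'E'
from h import *
t=arm.grab_frame('top');cv2.imwrite('pics/top13.png',t);crop(t,(298,187),120,96,6,'pics/top13c.png')
print(arm.get_state()['ee_rot'])
E
```

```text
t: 11.8
eef_pos: [0.5452, -0.0026, 0.2993]
ee_rot: [3.14, -0.0, -1.811]
force: [1.8, 0.3, -1.2]
width: 0.0007
t: 12.3
eef_pos: [0.5461, -0.0036, 0.2995]
ee_rot: [3.141, 0.0, -1.348]
force: [-0.5, 0.5, -0.1]
width: 0.0005
pics/side13c.png origin 216 138 scale 8
12.35 [ 0.54605901 -0.00368445  0.29946485] [ 0.31566627  0.38455545 -0.6378663 ]
pics/top13c.png origin 238 139 scale 6
[ 3.14089407e+00  7.31262051e-05 -1.35055431e+00]
```

View pics/top13c.png

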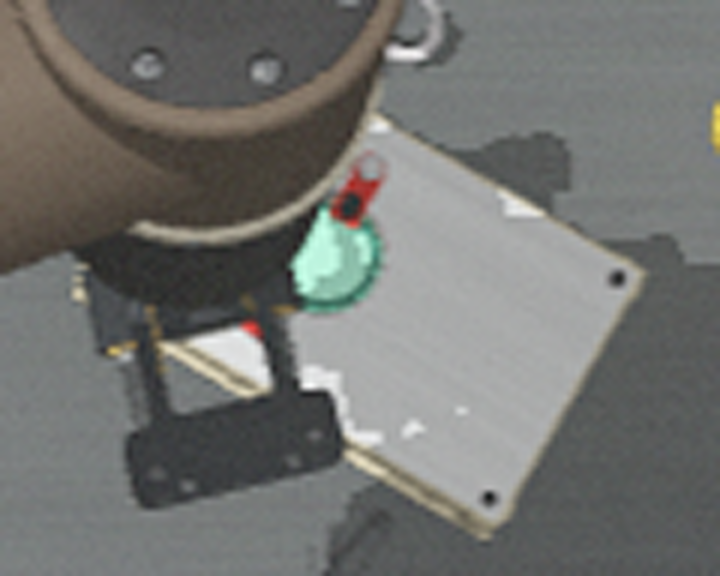

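View pics/side13c.png

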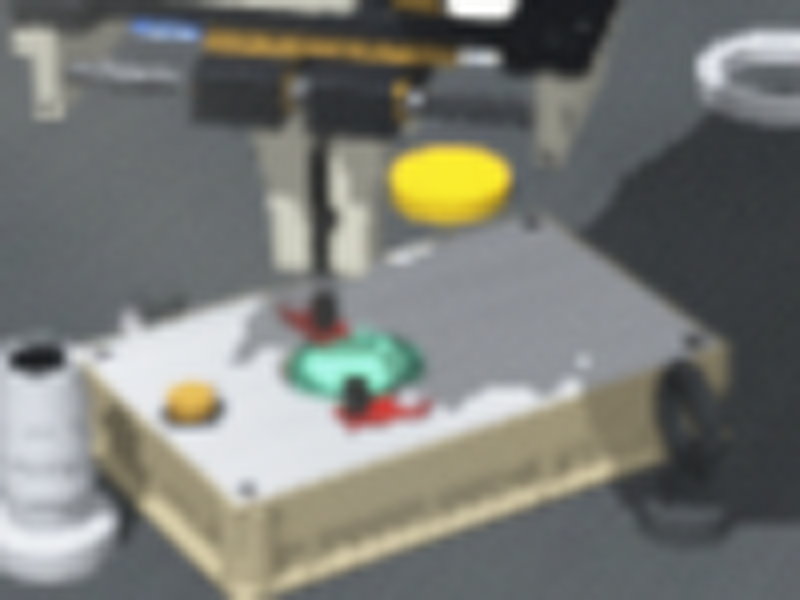

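```bash
python3 -m inch '[[[0,0,-0.15,0,0,0],[0,0,-0.28,0,0,0],[0,0,-0.347,0,0,0],[0,0,-0.347,0,0,0]]]'
python3 -m inch '[[[0.0057,-0.025,0,0,0,0],[0.0114,-0.05,0,0,0,0],[0.017,-0.075,0,0,0,0],[0.023,-0.1,0,0,0,0],[0.0275,-0.12,0,0,0,0],[0.032,-0.14,0,0,0,0],[0.0365,-0.16,0,0,0,0],[0.0365,-0.16,0,0,0,0]]]'
python3 look.py 14
```

```text
t: 12.9
eef_pos: [0.5459, -0.0039, 0.2295]
ee_rot: [3.139, -0.0, -1.348]
force: [-0.3, -0.0, 0.4]
width: 0.0006
t: 13.9
eef_pos: [0.5531, -0.0364, 0.2301]
ee_rot: [3.141, -0.0, -1.348]
force: [0.6, 1.1, 0.5]
width: 0.0006
pics/side14c.png origin 216 138 scale 8
13.95 [ 0.55297965 -0.03627345  0.23002368] [0.91812327 0.68518651 0.25500067]
```

View pics/side14c.png

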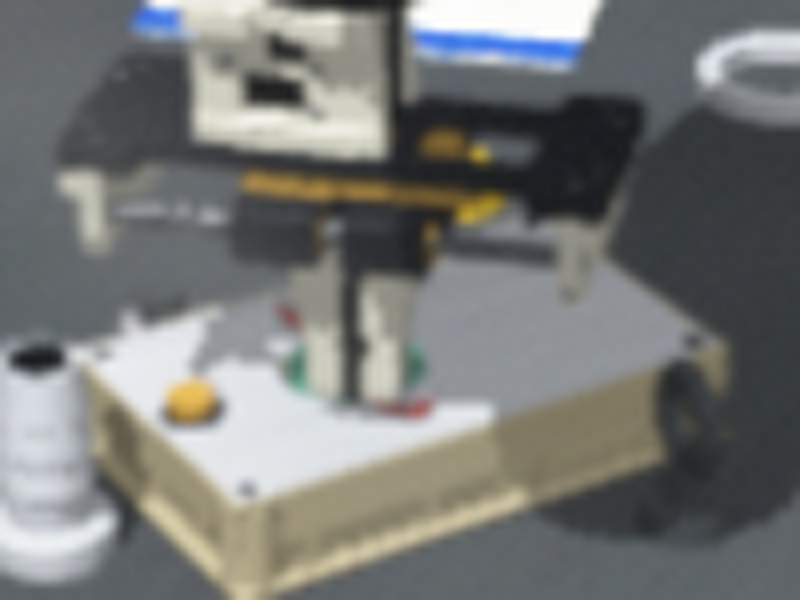

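```bash
python3 -m inch '[[[0.0023,-0.01,0,0,0,0],[0.0046,-0.02,0,0,0,0],[0.007,-0.03,0,0,0,0],[0.007,-0.03,0,0,0,0]]]'| grep -E 'eef|force'
python3 -m inch '[[[0.001,-0.005,0,0,0,0],[0.0023,-0.01,0,0,0,0],[0.0023,-0.01,0,0,0,0]]]'| grep -E 'eef|force'
python3 -m inch '[[[0.001,-0.005,0,0,0,0],[0.001,-0.005,0,0,0,0]]]'| grep -E 'eef|force'
```

```text
eef_pos: [0.5543, -0.0421, 0.2299]
force: [-1.3, 1.3, 0.0]
eef_pos: [0.5545, -0.0439, 0.2298]
force: [-4.9, 3.4, -0.5]
eef_pos: [0.5543, -0.0449, 0.2298]
force: [-5.7, 4.4, 1.5]
```

```bash
python3 -m inch '[[[0.001,-0.005,0,0,0,0],[0.001,-0.005,0,0,0,0]]]'| grep -E 'eef|force'
python3 -m inch '[[[0.001,-0.005,0,0,0,0],[0.001,-0.005,0,0,0,0]]]'| grep -E 'eef|force'; python3 look.py 15
```

```text
eef_pos: [0.5544, -0.0453, 0.2297]
force: [-8.2, 8.6, 3.2]
eef_pos: [0.5544, -0.0457, 0.2297]
force: [-9.5, 13.8, 3.9]
pics/side15c.png origin 216 138 scale 8
15.625 [ 0.55443865 -0.04568502  0.22971961] [-8.30099608 14.09263558  4.18992911]
```

View pics/side15c.png

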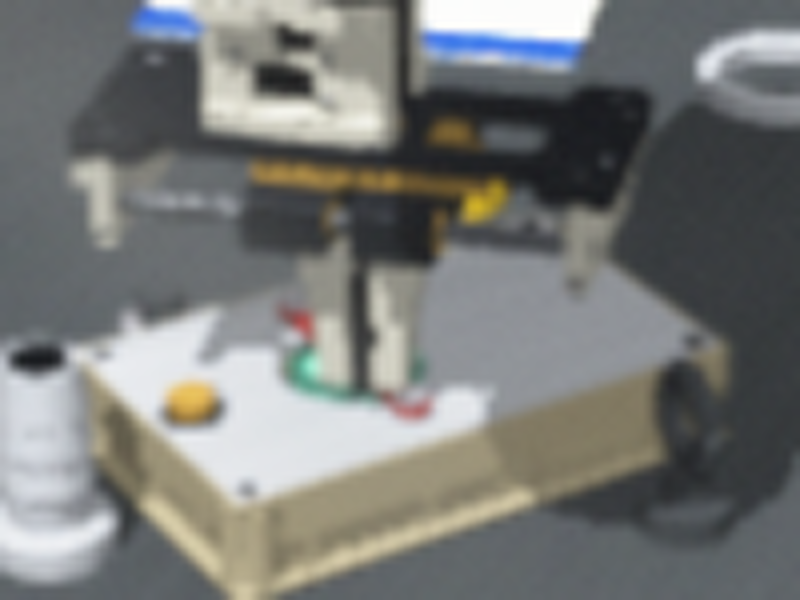

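```bash
python3 -m inch '[[[-0.012,0.05,0,0,0,0],[-0.024,0.1,0,0,0,0],[-0.024,0.1,0.25,0,0,0],[-0.024,0.1,0.5,0,0,0],[-0.024,0.1,0.75,0,0,0],[-0.05,0.4,0.9,0,0,0],[-0.1,0.7,0.9,0,0,0],[-0.15,0.98,0.9,0,0,0]]]'
python3 -m inch '[[[0,0.25,0,0,0,0],[-0.1,0.5,0,0,0,0],[-0.2,0.75,0,0,0,0],[-0.3,0.9,0,0,0,0],[-0.3,0.9,0,0,0,0]]]'
python3 look.py 16;python3 - <<'E'
from h import *
t=arm.grab_frame('top');cv2.imwrite('pics/top16.png',t);crop(t,(298,187),120,96,6,'pics/top16c.png')
E
```

```text
t: 16.62
eef_pos: [0.5254, 0.1509, 0.4114]
ee_rot: [-3.139, 0.001, -1.347]
force: [0.9, -0.2, -0.3]
width: 0.0003
t: 17.25
eef_pos: [0.4647, 0.3313, 0.4104]
ee_rot: [-3.141, 0.0, -1.344]
force: [-0.7, 0.1, -0.2]
width: 0.0003
pics/side16c.png origin 216 138 scale 8
17.3 [0.46519338 0.33028536 0.41036374] [0.59577765 0.17410118 0.43468996]
pics/top16c.png origin 238 139 scale 6
```

View pics/top16c.png

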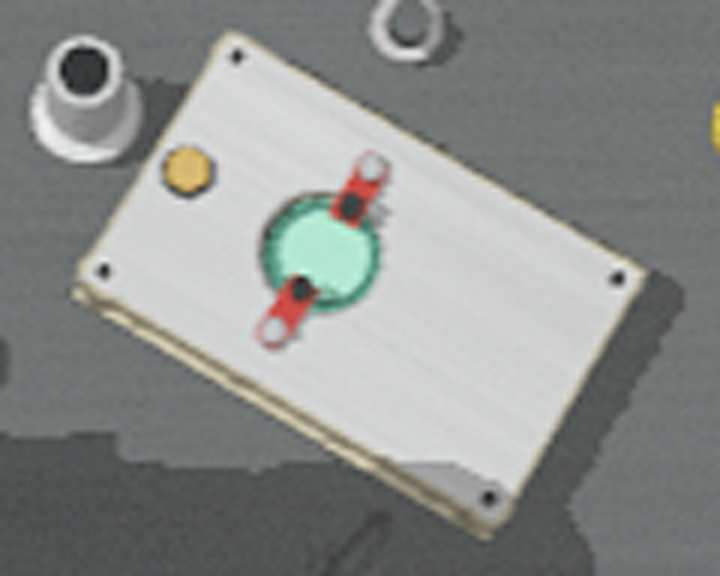

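View pics/side16c.png

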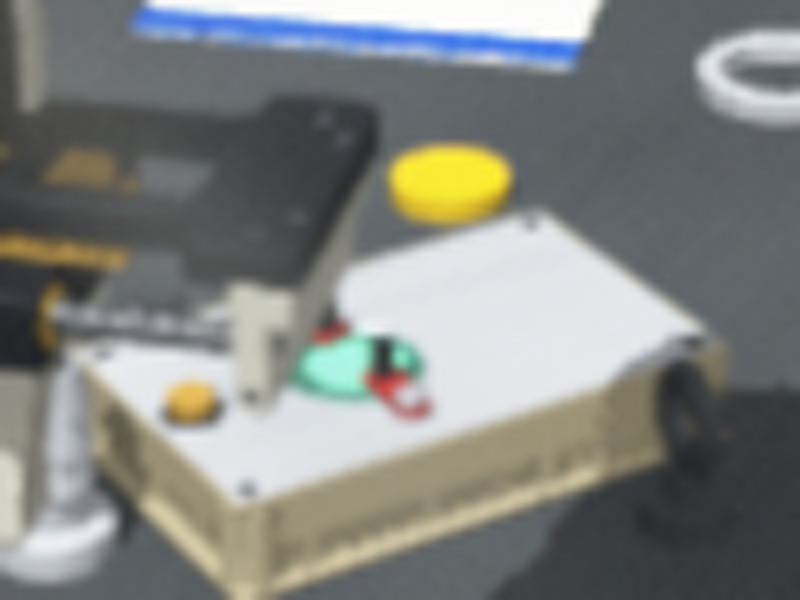

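View pics/top16.png

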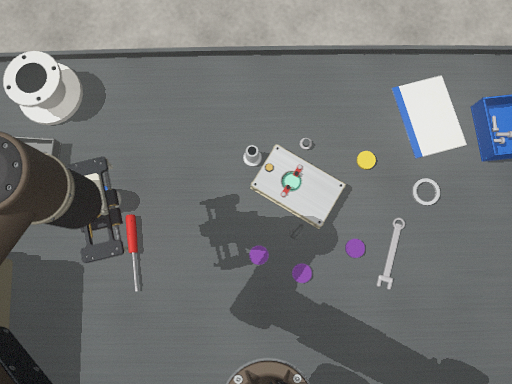

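```bash
python3 - <<'E'
from h import *
p=np.load('cov.npy');a=p[2];R=np.array([[np.cos(a),-np.sin(a)],[np.sin(a),np.cos(a)]])
im=cv2.imread('pics/top16.png')
U=lambda x,y:(238+(x+.5)/6-.5,139+(y+.5)/6-.5)
for th in(1.45,1.57,1.62):
  for sg in(1,-1):
    l=np.array([20+21*np.cos(th),sg*(42-21*np.sin(th))])/1000
    q=proj('top',[*(R@l+p[:2]),.060]);print(th,'L' if sg>0 else 'R',((q-[238,139]+.5)*6-.5).round(1))
g=im.max(2).astype(float)
for n,(x,y) in(('L',(302,288)),('R',(350,206))):
    u,v=U(x,y);u0,v0=int(round(u)),int(round(v));w=np.clip(110-g[v0-3:v0+4,u0-3:u0+4],0,None)
    yy,xx=np.mgrid[v0-3:v0+4,u0-3:u0+4];c=np.array([(w*xx).sum(),(w*yy).sum()])/w.sum()
    l=R.T@(at('top',*c,.058)[:2]-p[:2])*1000;s=1 if n=='L' else -1
    print(n,((c-[238,139]+.5)*6-.5).round(1),l.round(1),'angle',np.arctan2(42-s*l[1],l[0]-20).round(3))
E
```

```text
1.45 L [294.6 281.7]
1.45 R [345.3 198.7]
1.57 L [299.8 284.5]
1.57 R [350.2 202. ]
1.62 L [301.9 285.8]
1.62 R [352.4 203.2]
L [301.7 288.1] [18.6 21.6] angle 1.638
R [350.3 206. ] [ 19.2 -20. ] angle 1.609
```

```bash
python3 - <<'E'
from station import arm
print(arm.job_done())
E
```

```text
the job is handed in; nothing more can be done
None
```

The glass is home in the recess and both clips lie over it against their stops. I handed the job in at about 17.4 s of the 54 s allowed.

- **Glass:** I slid it about 74 mm across the face by pushing from behind with two slightly spread fingertips. It tipped in and dropped flat, and the last top and side pictures show it level in the recess.
- **Clips:** I pushed each one round by its pin with the closed fingertips, right first and then left. Both came up firm at the stop, with the measured force rising to about 10 N on the right and 17 N on the left. After backing off, the top picture gave 1.61 rad for the right clip and 1.64 rad for the left. The left reads slightly past the 1.62 stop, which I take as picture error.
- **Other items:** In the last top picture the other things look where they were, and the arm was clear of everything. I compared these by eye and did not measure them. The eye bolt was partly in the arm's shadow.
- **Disagreement:** The top and side cameras put the cover about 3 mm apart. Where the glass dropped and the clips stopped fitted the top camera's figure.

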